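# Charge the fixture clamp with the palm pump

### The job

Charge the mill's fixture clamp: press the black palm knob of the red bench pump all the way down with the fingertips and let it come all the way up again, over and over, until the small red-capped indicator pin beside it stands fully out and its green band shows. Do not touch the pin itself, leave the loose things on the bench where they are, and finish clear of everything with the knob back up.

Things in the scene. Friction and masses are not known exactly. Their poses are not given: they have to be found in the camera images.
- pump: Red pump block bolted to the bench (fixed): steel foot plate 114 x 200 x 10 mm, red block 74 x 180 mm with its top 54 mm above the bench. Origin on the bench under its middle, z up. The palm knob stands at y = -45 mm and the indicator pin at y = +60 mm (x = 0 for both) in this frame; a low copper pipe leaves the block to +x.
- knob_top (a point): Centre of the flat top (60 mm across) of the round black palm knob, 78 mm in diameter and 16 mm high, on a vertical spring stem over a grey cylinder. 125 mm above the bench when the knob is up, 107 mm when it is pressed home.
- plunger (a joint): How far the knob is pressed, m: 0 = up, 0.018 = home on a firm stop. The spring (about 5 N at first, 11 N at the bottom) lifts it when the finger rises. A ratchet lifts the pin one 10 mm tooth on each upward return (first stroke: a few to 17 mm), never while pressing, if the knob was pressed over about 12 mm and comes fully up. Three to five full strokes are needed; more do no harm.
- pin (a joint): How far the indicator pin stands out, m: it starts at 0.001 to 0.019; fully out is 0.050 (teeth at 0.010, 0.020, 0.030, 0.040, 0.050). It stays where it is by friction.
- pin_tip (a point): Top of the indicator pin: a 10 mm steel pin with a red 13 mm cap, rising vertically from a brass collar on the block 105 mm from the knob's axis. 66 mm above the bench plus the value of joint pin, so 116 mm when fully out; only then is the green band at its foot seen, 9 mm of it above the collar (at 40 mm and less it is hidden).
- holder: Loose: dark steel tool holder standing upright, 62 mm in diameter at its flange, 74 mm high. Origin at the centre of its underside. Not to be disturbed.
- can: Loose: blue can standing upright, 60 mm in diameter, 85 mm high. Origin at the centre of its underside. Not to be disturbed.
- workpiece: Loose: stepped aluminium part 60 x 80 mm, 16 mm high with a step up to 32 mm. Origin at the centre of its underside. Not to be disturbed.
- wrench: Loose: steel wrench 160 mm long lying flat. Not to be disturbed.
Not all that is in view belongs to the job. Several things look just like the pump: the one meant starts nearest to the robot's base.

How it is judged:
By the outcome, as a careful person would: the job done as asked, in the order asked, and still so for the second after the job is handed in, with the robot touching nothing.
It also fails if it takes over 48 s, if anything falls off the work surface, if the arm or the gripper's body presses on something with over 40 N, if the wrist force passes 120 N, or if a joint passes its speed limit or range.

### The arm

A 7-joint arm with a two-finger parallel gripper is mounted at the origin on the work surface. World frame = base frame: x ahead of the robot, y to its left, z up, the work surface at z = 0. Lengths are in m, angles in rad, forces in N, time in s.
With the tool pointing down it reaches from about 0.4 to 0.85 m from the base axis. Payload 4.5 kg.
Tool frame: the origin (TCP) lies at the very end of the fingers, on their centre line; the grasp point (between the pads) lies 19 mm behind it (r.pinch_z is the distance from the TCP to the grasp point, in m); z points along the fingers, y is the line along which they close (so a half turn about z gives the same grasp; the last joint's range is limited). The gripper opens to 88 mm and grips with 3 to 60 N. Pads are 18 mm wide; open, the fingers measure 123 mm over their backs; the gripper's body (75 mm by 187 mm) begins 45 mm behind the grasp point.
Start: joints at [-1.243, 0.689, -0.195, 1.565, 0.157, 0.902, -0.215], TCP at [0.181, 0.598, 0.239] pointing down, gripper open.
Joint ranges: [-3.01, 3.01], [-0.46, 2.08], [-1.47, 1.51], [0.13, 2.56], [-1, 4.14], [0.04, 2.09], [-2.66, 2.66]. Speed limits (rad/s): [2.57, 2.57, 3.14, 3.14, 3.14, 3.14, 3.14].

### API

Orientations are given as a unit quaternion [x, y, z, w].
In Python, from plant import r, cams gives the robot as it stands.
- The arm moves only by the shell command python3 -m pendant 'ROWS' [FORCE]. ROWS is JSON, a list of rows, each a list of 3 entries, a list of its own where there are three numbers: the closure, from -1 (fully open) to 1 (shut), then the shift along the tool's x, y, z in mm, then the turn, a rotation vector about the tool's x, y, z in degrees. A call has 1 to 8 rows; each row shifts and turns the commanded pose from where the row before left it, along the tool's axes as they then stand; what a row does not reach is not made up. A row lasts 1/8 s, in which the tool goes at most 62.5 mm and 10.7 degrees, less where a joint would pass 70% of its speed; a pose out of reach is approached as far as the arm can. A call with a gripper value outside its range is refused whole. The fingers move at their own pace and stop on an object; FORCE is the grip in N (left out, the last holds). Time passes only in rows, so rows that do not move let the fingers close. It gives the time, the measured TCP pose, the force, the opening and the grip force at its end, in the units of the state.
- r.get_state(): the state, without advancing time (a new reading comes with each control period).
- cams.snapshot(name): name is "scene" or "top" or "wrist"; returns a dict with "img" (400x640x3 uint8, red, green, blue), "camera_matrix" (3x3 intrinsics, pixels), "camera_from_world" (4x4, takes a point from world to camera coordinates); the wrist camera has in their place "tool_from_camera" (4x4, takes a point from camera to tool coordinates, whose origin is the TCP and whose axes are the flange's). Camera axes: x right, y up, looking along -z (the intrinsics and any distortion apply to the point x, -y, -z); pixel columns grow to the right and rows downward; lengths in m; the calibration is good to about 2 mm. A picture is of the moment at which its call begins: read the wrist's pose just before it. There is no depth.
- r.finish_job(): hands the job in; it is judged then, once.
The state is a dict: "clock": time; "q": joint angles; "qd": joint speeds; "joint_torque": joint torques, N m; "tool_pos": TCP position; "eef_rot": TCP orientation; "contact_force": force on the tool from outside, world axes, zero at the start; "moment": the same for the moment, N m; "opening": opening from 0.0 (shut) to 1.0 (fully open); "finger_force": force on a finger pad.
Only numpy, scipy, OpenCV 4.12 (cv2) and the standard library are available. Lean on these libraries where they do the work, as an engineer would, in place of code of your own. Each camera call takes 0.05 s, during which the arm holds its last target. There are 200 camera calls.

## Working session

There is one attempt and no reset: what is moved stays moved. The work goes in short steps, Python scripts to look and compute and a shell command to move; the robot and the scene stay as the last step left them, time stands still between calls to the robot, and variables do not carry over. Pictures are saved under pics/ and viewed, at most 10 in all, crops included, and the job is handed in when it is done.

```bash
mkdir -p pics; cat > h.py <<'E'
import numpy as np,cv2
from plant import r,cams
def ray(s,u,v):
    K=np.array(s["camera_matrix"]);T=np.array(s["camera_from_world"])
    d=np.linalg.inv(K)@[u,v,1];d=np.array([d[0],-d[1],-d[2]])
    R=T[:3,:3];return -R.T@T[:3,3],R.T@d
def onz(s,u,v,z):
    o,d=ray(s,u,v);return o+d*(z-o[2])/d[2]
E
python3 - <<'E'
from h import *
a=[]
for n in("scene","top"):
    s=cams.snapshot(n);cv2.imwrite(f"pics/{n}.png",s["img"][:,:,::-1]);np.savez(n,**{k:v for k,v in s.items()})
    print(n,list(s),s["camera_matrix"],onz(s,320,200,0))
st=r.get_state();print(st)
E
```

```text
scene ['img', 'camera_matrix', 'camera_from_world'] [[405.91329036   0.         316.81409367]
 [  0.         405.91329036 202.56653086]
 [  0.           0.           1.        ]] [0.4829625  0.19228203 0.        ]
top ['img', 'camera_matrix', 'camera_from_world'] [[494.17923485   0.         307.74139272]
 [  0.         494.17923485 194.07245246]
 [  0.           0.           1.        ]] [0.55217625 0.13837881 0.        ]
{'clock': 0.1, 'q': array([-1.24321183,  0.68991092, -0.19450507,  1.56622785,  0.15729123,
        0.9025149 , -0.21508799]), 'qd': array([-0.00184538, -0.00130522,  0.00053204, -0.00208072, -0.00112183,
       -0.0005615 ,  0.00068824]), 'joint_torque': array([-2.41110312e-03, -5.28509617e+01, -1.27092429e+00, -1.53839296e+01,
       -5.24734799e-02,  1.99147667e-03,  3.39669054e-05]), 'tool_pos': array([0.18086893, 0.59766195, 0.23798636]), 'eef_rot': array([ 1.46329986e-01,  9.89235481e-01, -8.33886312e-04, -6.00275842e-05]), 'contact_force': array([0.80524982, 0.11348728, 0.13048302]), 'moment': array([ 0.04223759, -0.02319091,  0.02339773]), 'finger_force': 0.0, 'opening': 0.9982366790109631}
```

View pics/scene.png

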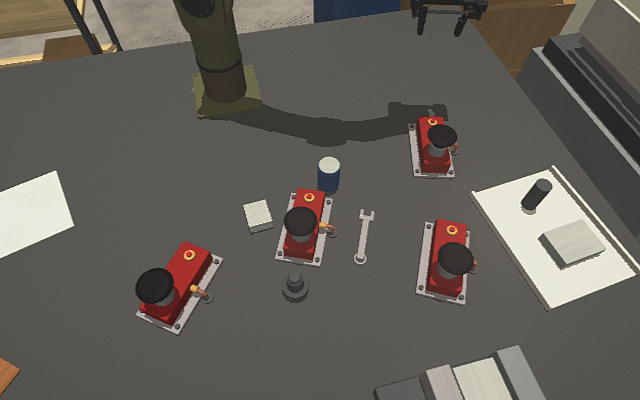

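View pics/top.png

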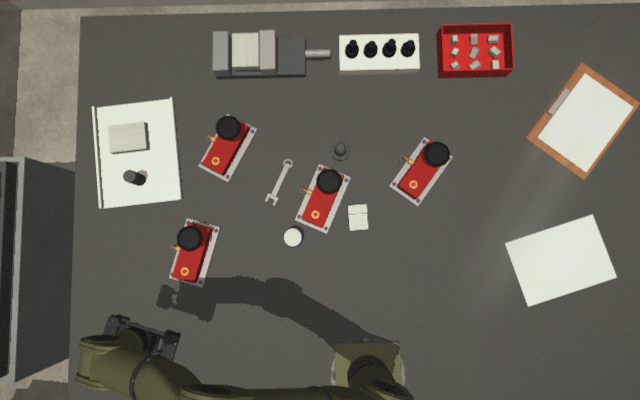

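The scene and top pictures show four pumps. The centre one has its knob at top (329,181) and scene (300,222), with its pin at top (315,214). It has the can, workpiece, wrench and holder around it, and looks nearest to the base. I'll measure all four.

```bash
python3 - <<'E'
from h import *
for n,ks,ps in(("top",[(329,181),(437,153),(189,237),(229,127)],[(315,214),(414,184),(184,271),(215,161)]),("scene",[(300,222),(154,287),(441,136),(455,258)],[(309,197),(189,255),(432,122),(452,230)])):
    s=np.load(n+".npz");im=s["img"]
    m=(im.max(2)<32).astype(np.uint8);
    m=cv2.morphologyEx(m,cv2.MORPH_OPEN,np.ones((5,5)))
    N,l,st,c=cv2.connectedComponentsWithStats(m)
    for k,p in zip(ks,ps):
        i=l[k[1],k[0]];u=c[i] if i else k
        K=onz(s,*u,.118);P=onz(s,*p,.066)
        print(n,i,st[i],u,"knob",K[:2].round(4),"pin",P[:2].round(4),"d",np.linalg.norm(K[:2]-P[:2]).round(3),"mid r",np.linalg.norm(K[:2]*.571+P[:2]*.429).round(3))
E
```

```text
top 0 [     0      0    640    400 255782] (329, 181) knob [0.5988 0.1107] pin [0.5029 0.1549] d 0.106 mid r 0.573
top 0 [     0      0    640    400 255782] (437, 153) knob [ 0.6783 -0.217 ] pin [ 0.5914 -0.1545] d 0.107 mid r 0.669
top 0 [     0      0    640    400 255782] (189, 237) knob [0.4367 0.5341] pin [0.3332 0.5623] d 0.107 mid r 0.672
top 0 [     0      0    640    400 255782] (229, 127) knob [0.7711 0.414 ] pin [0.6753 0.4676] d 0.11 mid r 0.851
scene 0 [     0      0    640    400 256000] (300, 222) knob [0.6041 0.1125] pin [0.509 0.156] d 0.105 mid r 0.578
scene 0 [     0      0    640    400 256000] (154, 287) knob [ 0.683  -0.2144] pin [ 0.5989 -0.1497] d 0.106 mid r 0.673
scene 0 [     0      0    640    400 256000] (441, 136) knob [0.4381 0.5309] pin [0.3418 0.5598] d 0.101 mid r 0.673
scene 0 [     0      0    640    400 256000] (455, 258) knob [0.772  0.4184] pin [0.6835 0.4676] d 0.101 mid r 0.856
```

The centre pump is the target: knob at about (0.601, 0.1115) and pin at about (0.506, 0.155). Next I travel above it with the fingers shut, keeping the height.

```bash
python3 -m pendant '[[1,[-30,-19,0],[0,0,0]],[1,[-45,-28,0],[0,0,0]],[1,[-45,-28,0],[0,0,0]],[1,[-45,-28,0],[0,0,0]],[1,[-45,-28,0],[0,0,0]],[1,[-45,-28,0],[0,0,0]],[1,[-45,-28,0],[0,0,0]],[1,[-45,-28,0],[0,0,0]]]' 10
python3 -m pendant '[[1,[-45,-28,0],[0,0,0]],[1,[-45,-28,0],[0,0,0]],[1,[-45,-28,0],[0,0,0]],[1,[-40,-25,0],[0,0,0]],[1,[-23,-19,0],[0,0,0]],[1,[0,0,0],[0,0,0]],[1,[0,0,0],[0,0,0]]]'
python3 - <<'E'
from h import *
st=r.get_state();s=cams.snapshot("wrist");cv2.imwrite("pics/w1.png",s["img"][:,:,::-1])
s2=cams.snapshot("scene");cv2.imwrite("pics/s2.png",cv2.resize(s2["img"][100:300,180:460,::-1],None,fx=2.5,fy=2.5))
print(st["tool_pos"],st["eef_rot"],st["contact_force"],s["tool_from_camera"])
from scipy.spatial.transform import Rotation as R
W=np.eye(4);W[:3,:3]=R.from_quat(st["eef_rot"]).as_matrix();W[:3,3]=st["tool_pos"]
s["camera_from_world"]=np.linalg.inv(W@s["tool_from_camera"]);np.savez("w1",**s)
E
```

```text
clock: 1.1
tool_pos: [0.4498, 0.291, 0.2385]
eef_rot: [0.146, 0.989, -0.0, -0.0]
contact_force: [-0.7, 0.2, 0.4]
opening: 0.111
finger_force: 0.0
clock: 1.98
tool_pos: [0.6003, 0.1143, 0.2384]
eef_rot: [0.146, 0.989, 0.001, -0.001]
contact_force: [0.4, 0.6, 0.1]
opening: 0.005
finger_force: 0.0
[0.60031319 0.11431802 0.23844713] [ 1.45519228e-01  9.89354984e-01  5.12134506e-04 -7.78924381e-04] [0.41669557 0.58715312 0.14837648] [[ 6.28946094e-05  9.50449200e-01  3.10879903e-01  8.10709839e-02]
 [ 9.99999936e-01  4.94936519e-05 -3.53627900e-04 -5.50349106e-05]
 [-3.51491937e-04  3.10879905e-01 -9.50449136e-01 -1.46295085e-01]
 [ 0.00000000e+00  0.00000000e+00  0.00000000e+00  1.00000000e+00]]
```

View pics/w1.png

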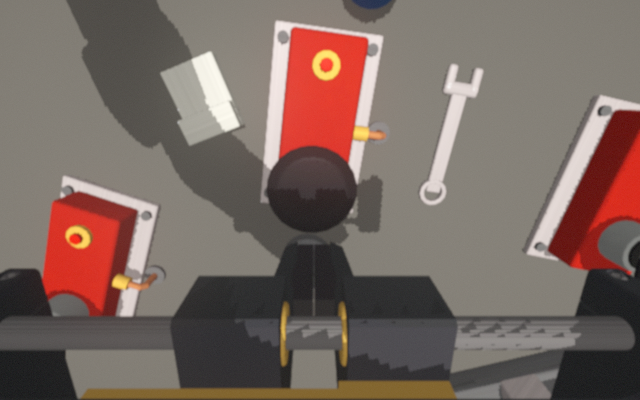

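View pics/s2.png

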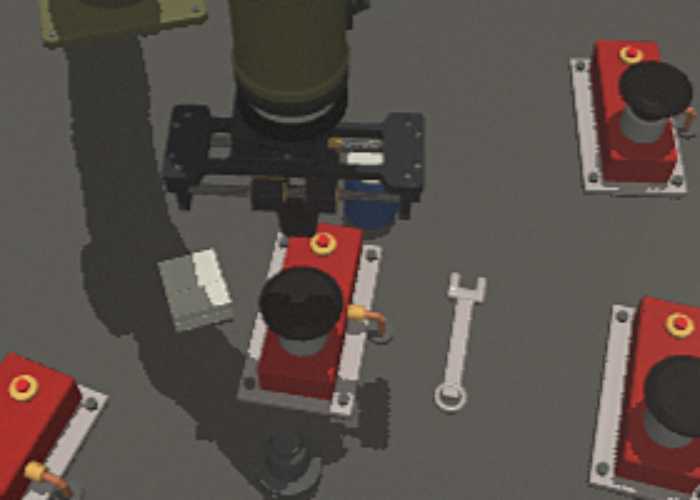

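The wrist view shows the knob disc centred at (312,190) and the pin at (326,65), with the fingertips right next to the knob. In the scene crop, the gripper is above the bench with the knob at (300,302). I'll refine the knob position from the wrist view.

```bash
python3 - <<'E'
from h import *
from scipy.spatial.transform import Rotation as R
s=np.load("w1.npz")
K=onz(s,312,190,.119);P=onz(s,326,65,.07);print(K,P,np.linalg.norm((K-P)[:2]))
st=r.get_state();M=R.from_quat(st["eef_rot"]).as_matrix()
print((M.T@(np.array([K[0],K[1],.135])-st["tool_pos"])*1000).round(1))
E
```

```text
[0.59871565 0.11367856 0.119     ] [0.50419227 0.15521172 0.07      ] 0.10324569674713029
[  1.1  -1.7 103.7]
```

The tool is centred over the knob to 2 mm. I'll descend to just above it, then press once slowly.

```bash
python3 -m pendant '[[1,[0,-1,25],[0,0,0]],[1,[0,0,30],[0,0,0]],[1,[0,0,30],[0,0,0]],[1,[0,0,16],[0,0,0]],[1,[0,0,0],[0,0,0]],[1,[0,0,0],[0,0,0]]]'
python3 -m pendant '[[1,[0,0,7],[0,0,0]],[1,[0,0,6],[0,0,0]],[1,[0,0,6],[0,0,0]],[1,[0,0,6],[0,0,0]],[1,[0,0,4],[0,0,0]],[1,[0,0,1],[0,0,0]],[1,[0,0,0],[0,0,0]],[1,[0,0,0],[0,0,0]]]'
```

```text
clock: 2.82
tool_pos: [0.6018, 0.1124, 0.1388]
eef_rot: [0.146, 0.989, 0.001, 0.001]
contact_force: [0.2, 0.0, -0.5]
opening: 0.004
finger_force: 0.0
clock: 3.82
tool_pos: [0.6015, 0.1118, 0.1089]
eef_rot: [0.146, 0.989, 0.0, 0.001]
contact_force: [-2.2, -1.5, 10.2]
opening: 0.005
finger_force: 5.0
```

```bash
python3 -m pendant '[[1,[0,0,2],[0,0,0]],[1,[0,0,1],[0,0,0]],[1,[0,0,1],[0,0,0]],[1,[0,0,0],[0,0,0]],[1,[0,0,0],[0,0,0]]]'
```

```text
clock: 4.45
tool_pos: [0.6015, 0.1118, 0.1073]
eef_rot: [0.147, 0.989, 0.0, 0.001]
contact_force: [-8.0, -1.5, 27.8]
opening: 0.007
finger_force: 13.8
```

The knob is on its firm stop at 28 N. I'll let it up fully and repeat the strokes.

```bash
for i in 1 2; do :; done
python3 -m pendant '[[1,[0,0,-8],[0,0,0]],[1,[0,0,-10],[0,0,0]],[1,[0,0,-10],[0,0,0]],[1,[0,0,-8],[0,0,0]],[1,[0,0,0],[0,0,0]],[1,[0,0,0],[0,0,0]],[1,[0,0,0],[0,0,0]]]'
python3 -m pendant '[[1,[0,0,10],[0,0,0]],[1,[0,0,10],[0,0,0]],[1,[0,0,8],[0,0,0]],[1,[0,0,5],[0,0,0]],[1,[0,0,2],[0,0,0]],[1,[0,0,0],[0,0,0]],[1,[0,0,0],[0,0,0]]]'
python3 -m pendant '[[1,[0,0,-8],[0,0,0]],[1,[0,0,-10],[0,0,0]],[1,[0,0,-10],[0,0,0]],[1,[0,0,-8],[0,0,0]],[1,[0,0,0],[0,0,0]],[1,[0,0,0],[0,0,0]],[1,[0,0,0],[0,0,0]]]'
python3 - <<'E'
from h import *
s=cams.snapshot("wrist");cv2.imwrite("pics/w2.png",s["img"][:,:,::-1])
E
```

```text
clock: 5.32
tool_pos: [0.6008, 0.1117, 0.1392]
eef_rot: [0.146, 0.989, -0.0, -0.0]
contact_force: [-0.6, -0.3, 0.9]
opening: 0.003
finger_force: 0.0
clock: 6.2
tool_pos: [0.6013, 0.1118, 0.1074]
eef_rot: [0.146, 0.989, -0.0, 0.001]
contact_force: [-6.3, -1.2, 25.8]
opening: 0.004
finger_force: 12.6
clock: 7.08
tool_pos: [0.6008, 0.1117, 0.1402]
eef_rot: [0.146, 0.989, -0.0, -0.0]
contact_force: [0.1, -0.4, 0.8]
opening: 0.006
finger_force: 0.0
```

View pics/w2.png

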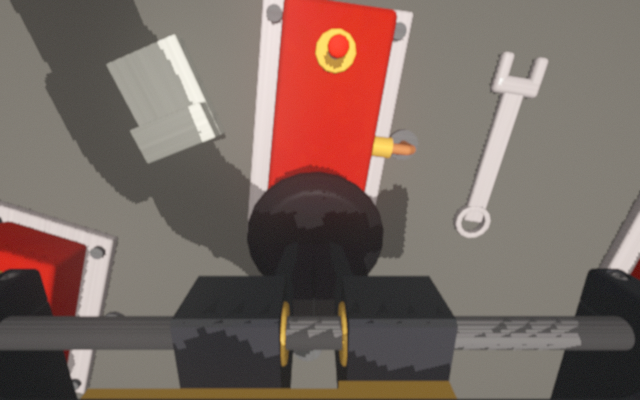

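The wrist view shows the red cap at (338,45), risen off its collar at (336,50). The pin is climbing and the knob is up under the tips. Next come three more strokes.

```bash
python3 -m pendant '[[1,[0,0,10],[0,0,0]],[1,[0,0,10],[0,0,0]],[1,[0,0,9],[0,0,0]],[1,[0,0,5],[0,0,0]],[1,[0,0,2],[0,0,0]],[1,[0,0,0],[0,0,0]],[1,[0,0,0],[0,0,0]]]'
python3 -m pendant '[[1,[0,0,-8],[0,0,0]],[1,[0,0,-10],[0,0,0]],[1,[0,0,-10],[0,0,0]],[1,[0,0,-8],[0,0,0]],[1,[0,0,0],[0,0,0]],[1,[0,0,0],[0,0,0]],[1,[0,0,0],[0,0,0]]]'
python3 -m pendant '[[1,[0,0,10],[0,0,0]],[1,[0,0,10],[0,0,0]],[1,[0,0,9],[0,0,0]],[1,[0,0,5],[0,0,0]],[1,[0,0,2],[0,0,0]],[1,[0,0,0],[0,0,0]],[1,[0,0,0],[0,0,0]]]'
python3 -m pendant '[[1,[0,0,-8],[0,0,0]],[1,[0,0,-10],[0,0,0]],[1,[0,0,-10],[0,0,0]],[1,[0,0,-8],[0,0,0]],[1,[0,0,0],[0,0,0]],[1,[0,0,0],[0,0,0]],[1,[0,0,0],[0,0,0]]]'
python3 -m pendant '[[1,[0,0,10],[0,0,0]],[1,[0,0,10],[0,0,0]],[1,[0,0,9],[0,0,0]],[1,[0,0,5],[0,0,0]],[1,[0,0,2],[0,0,0]],[1,[0,0,0],[0,0,0]],[1,[0,0,0],[0,0,0]]]'
python3 -m pendant '[[1,[0,0,-8],[0,0,0]],[1,[0,0,-10],[0,0,0]],[1,[0,0,-10],[0,0,0]],[1,[0,0,-8],[0,0,0]],[1,[0,0,0],[0,0,0]],[1,[0,0,0],[0,0,0]],[1,[0,0,0],[0,0,0]]]'
python3 - <<'E'
from h import *
s=cams.snapshot("wrist");cv2.imwrite("pics/w3.png",cv2.resize(s["img"][0:200,200:440,::-1],None,fx=3,fy=3))
E
```

```text
clock: 8.0
tool_pos: [0.6013, 0.1118, 0.1074]
eef_rot: [0.146, 0.989, -0.0, 0.001]
contact_force: [-6.4, -1.7, 24.4]
opening: 0.007
finger_force: 12.5
clock: 8.88
tool_pos: [0.6008, 0.1117, 0.1402]
eef_rot: [0.146, 0.989, -0.0, -0.0]
contact_force: [-0.6, -0.3, -0.5]
opening: 0.005
finger_force: 0.0
clock: 9.75
tool_pos: [0.6013, 0.1118, 0.1074]
eef_rot: [0.146, 0.989, -0.0, 0.001]
contact_force: [-7.1, -1.7, 25.4]
opening: 0.005
finger_force: 12.7
clock: 10.62
tool_pos: [0.6008, 0.1117, 0.1402]
eef_rot: [0.146, 0.989, -0.0, -0.0]
contact_force: [0.3, 0.2, 0.6]
opening: 0.004
finger_force: 0.0
clock: 11.5
tool_pos: [0.6012, 0.1118, 0.1074]
eef_rot: [0.146, 0.989, -0.0, 0.001]
contact_force: [-6.4, -1.9, 25.8]
opening: 0.007
finger_force: 12.7
clock: 12.38
tool_pos: [0.6008, 0.1117, 0.1403]
eef_rot: [0.146, 0.989, -0.0, -0.0]
contact_force: [0.3, -0.5, -0.8]
opening: 0.008
finger_force: 0.0
```

View pics/w3.png

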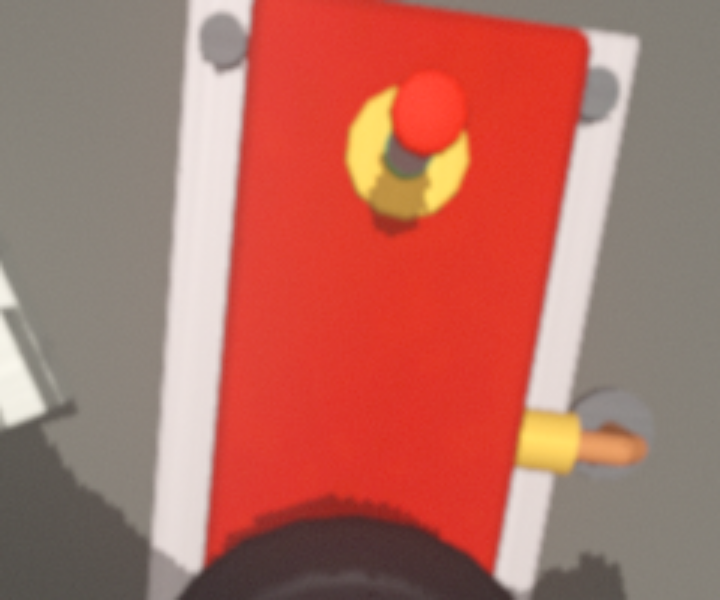

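The crop shows the cap at (430,110), well above the collar, with a greenish rim at the pin's foot at (405,172). One more stroke does no harm. After it I'll rise clear and check.

```bash
python3 -m pendant '[[1,[0,0,10],[0,0,0]],[1,[0,0,10],[0,0,0]],[1,[0,0,9],[0,0,0]],[1,[0,0,5],[0,0,0]],[1,[0,0,2],[0,0,0]],[1,[0,0,0],[0,0,0]],[1,[0,0,0],[0,0,0]]]'
python3 -m pendant '[[1,[0,0,-8],[0,0,0]],[1,[0,0,-10],[0,0,0]],[1,[0,0,-10],[0,0,0]],[1,[0,0,-8],[0,0,0]],[1,[0,0,0],[0,0,0]],[1,[0,0,-20],[0,0,0]],[1,[0,0,-40],[0,0,0]],[1,[0,0,-40],[0,0,0]]]'
python3 -m pendant '[[1,[0,0,-20],[0,0,0]],[1,[0,0,0],[0,0,0]],[1,[0,0,0],[0,0,0]],[1,[0,0,0],[0,0,0]]]'
python3 - <<'E'
from h import *
a=cams.snapshot("wrist")["img"][0:240,200:440,::-1]
b=cams.snapshot("scene")["img"][160:280,230:390,::-1]
cv2.imwrite("pics/f.png",np.hstack([cv2.resize(a,(400,400),interpolation=cv2.INTER_CUBIC),cv2.resize(b,(400,400),interpolation=cv2.INTER_CUBIC)]))
for n,i in(("w",a),("s",b)):
    h=cv2.cvtColor(np.ascontiguousarray(i),cv2.COLOR_BGR2HSV);m=(h[...,0]>40)&(h[...,0]<85)&(h[...,1]>70)
    print(n,m.sum(),np.argwhere(m).mean(0) if m.any() else "")
E
```

```text
clock: 13.3
tool_pos: [0.6013, 0.1118, 0.1074]
eef_rot: [0.146, 0.989, -0.0, 0.001]
contact_force: [-6.4, -1.7, 24.5]
opening: 0.009
finger_force: 12.6
clock: 14.3
tool_pos: [0.6006, 0.1116, 0.2408]
eef_rot: [0.146, 0.989, -0.0, -0.001]
contact_force: [0.2, -0.6, 0.5]
opening: 0.006
finger_force: 0.0
clock: 14.8
tool_pos: [0.6003, 0.1115, 0.2592]
eef_rot: [0.146, 0.989, -0.001, -0.001]
contact_force: [-0.6, 0.2, 1.1]
opening: 0.006
finger_force: 0.0
w 0 
s 6 [37.5 79. ]
```

View pics/f.png

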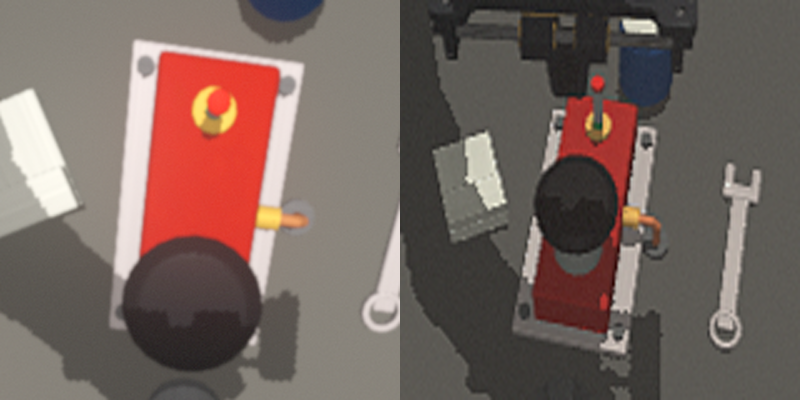

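On the right (scene view) the pin stands tall, cap at (598,84), and the green mask finds 6 pixels at its foot. The knob is up, the loose things are where they were, and the arm is clear.

```bash
python3 -c "
from h import *
print(r.finish_job())"
```

```text
the job is handed in; nothing more can be done
None
```

I pressed the centre pump's knob home and let it fully up six times; the pin now stands out with its green band showing, the knob is up, the arm is clear, and the job is handed in (no verdict was shown).

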